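# Lock a fuel pump module down in its test fixture

### The arm

A 6-joint arm with a two-finger parallel gripper is mounted at the origin on the work surface. World frame = base frame: x ahead of the robot, y to its left, z up, the work surface at z = 0. Lengths are in mm, angles in rad, forces in N, time in s.
With the tool pointing down it reaches from about 300 to 775 mm from the base axis. Payload 14.6 kg.
Tool frame: the origin (TCP) lies midway between the tips of the shut fingers; the grasp point (between the pads) lies 19 mm behind it (grip_depth is the distance from the TCP to the grasp point, in mm); z points along the fingers, y is the direction in which the jaws open and shut (so a half turn about z gives the same grasp; the last joint's range is limited). The gripper opens to 94 mm and grips with 3 to 60 N. Pads are 16 mm wide; open, the fingers measure 119 mm over their backs; the gripper's body (75 mm by 177 mm) begins 78 mm behind the grasp point.
Start: joints at [-1.221, 0.3, 1.521, -0, 1.321, -0.067], TCP at [222.652, -502.907, 205.446] pointing down, gripper open.
Joint ranges: [-3.03, 3.03], [-0.79, 2.21], [0.23, 2.52], [-1.04, 4.18], [0, 3.07], [-2.55, 2.55]. Speed limits (rad/s): [2.22, 2.22, 2.57, 3.14, 3.14, 3.14].

### API

Orientations are given as [roll, pitch, yaw] about the fixed x, y, z axes, in that order (R = Rz(yaw) Ry(pitch) Rx(roll)).
In Python, from cell import read_state, camera, camera_info, sign_off, grip_depth gives the robot as it stands.
- The arm moves only by the tool drive_tool, never from a script. Its argument "motion" is one flat list of numbers, 4 for each row, row after row: the shift along the tool's x, y, z in mm, then the turn about the tool's z in rad. A call has 1 to 8 rows; each row shifts and turns the pose as measured when the row begins, along the tool's axes as they then stand; what a row does not reach is not made up. A row lasts 1/12 s, in which the tool goes at most 41.7 mm and 7.16 degrees, less where a joint would pass 70% of its speed; a pose out of reach is approached as far as the arm can. A call is refused whole if a number of a shift passes 41.7 or a number of a turn 0.125, either way. A call with a gripper value outside its range is refused whole. "jaw" is the closure, from 0 (fully open) to 1 (shut), set as the call begins (left out, the last holds). The fingers move at their own pace and stop on an object; "grip_force" is the grip in N (left out, the last holds). Time passes only in rows, so rows that do not move let the fingers close. It gives the time, the measured TCP pose, the force and the opening at its end, in the units of the state.
- read_state(): the state, without advancing time (a new reading comes with each control period).
- camera(name): name is "scene" or "top" or "wrist"; returns the picture (384x512x3 uint8, red, green, blue); there is no depth.
- camera_info(name): a dict with "fovy" (degrees; the focal length in pixels is half the picture's height over the tangent of half this angle, whatever the lens; pixels are square), "cx", "cy" (the principal point, pixels), "camera_from_world" (4x4, takes a point from world to camera coordinates). Camera axes: x right, y up, looking along -z (the intrinsics and any distortion apply to the point x, -y, -z); pixel columns grow to the right and rows downward; lengths in mm; the calibration is good to about 2 mm. A picture is of the moment at which its call begins: read the wrist's pose just before it. camera_info takes no time and is no camera call; for the wrist camera it gives the pose at the moment of the call.
- sign_off(): hands the job in, once; it reports no verdict.
The state is a dict: "clock": time; "joints": joint angles; "qd": joint speeds; "effort": joint torques, N m; "eef_pos": TCP position; "eef_rot": TCP orientation; "wrist_force": force on the tool from outside, world axes, zero at the start; "moment": the same for the moment, N m; "finger_gap": finger opening in mm.
Only numpy, scipy, OpenCV 4.12 (cv2) and the standard library are available. Lean on these libraries where they do the work, as an engineer would, in place of code of your own. Each camera call takes 0.05 s, during which the arm holds its last target. There are 200 camera calls.

### The job

Lock the fuel pump module down in its test fixture: take the press block off its rubber pad, set its flat foot on the middle of the module's round flange and press straight down, keeping the flange level, until it bottoms out and both spring catches snap over its ears. Push on the flange with the block only, never with the gripper, then stand the block upright on the middle of its pad again and let go. Leave the other things on the bench where they are.

Things in the scene. Friction and masses are not known exactly. Their poses are not given: they have to be found in the camera images.
- block: The press block, a loose hand tool like a tamper, 92 mm tall, about 0.4 kg, standing upright on its pad: a flat round aluminium foot 80 mm across, 16 mm thick; a short neck; an upright black plastic handle from 28 to 92 mm up, 46 mm wide and 30 mm thick. Origin at the centre of the foot's underside, z up
- block_grip (a point): Middle of the press block's handle, on its axis, 60 mm above the foot's underside and 32 mm below the top; z points up the handle, x along its 46 mm width, y across the 30 mm between its two broad flat faces, the ones to grip
- block_face (a point): Centre of the flat underside of the press block's foot, 60 mm below the middle of the handle; z points up the handle
- flange_top (a point): Centre of the flat raised middle of the flange, the face to press on: 84 mm across, 202 mm above the bench at the start, 162 mm when bottomed out. Axes as the fixture's. Beside it on the rim: a black plug (12 x 28 mm, 9 mm higher) at x = -56 mm and two hose spouts (11 mm thick, 12 mm higher) at x = 55, y = 20 and -20 mm; a centred foot clears them by 9 mm
- flange: The module's flange: a round tan plastic plate 132 mm across, 12 mm thick, with an ear 30 mm wide on either side out to y = 74 and -74 mm. It rides on two sprung guide rods and rocks on them up to 0.2 rad any way if pushed off centre; under a level face pressed on its middle it stays level. Origin at the centre of its underside, z up
- rods (a joint): How far the flange is down, m: 0 up (start), 0.040 bottomed. Springs push back with 4 N at 0, rising to 12 N at 0.040; the catches add about 4 N between 0.015 and 0.035. At 0.0375 both catches snap over the ears if it is level, and hold it there once let go. Pressed askew, only one catches and it stays slanted
- fixture: Test fixture, fixed: aluminium base 150 (x) by 200 mm (y), 16 thick, and on it the module's tan cup, 110 mm across, up to 112 mm high, then rods and flange. At y = 80 and -80 mm two pivoting steel catches 24 mm wide, sloped noses 155 to 180 mm high, rubber thumb tabs up to 198 mm high, out to y = +-100 mm. Origin: centre of the base's underside, below the flange's centre; z up
- pad_top (a point): Centre of the top face of the press block's pad, a fixed square black rubber pad 130 x 130 mm, 6 mm thick, flat on the bench; z up
- lock_ring: Bystander: flat steel lock ring, 136 mm across, 11 mm high; origin at the centre of its underside
- screwdriver: Bystander: black-handled screwdriver, 200 mm long, 26 mm thick, lying along its x; origin under its middle
- brush: Bystander: wooden hand brush, 200 mm long, 42 mm wide, 20 mm high, lying along its x; origin under its middle
- carton: Bystander: small cardboard carton, 130 x 90 x 75 mm high; origin at the centre of its underside
- tape_stand: Bystander: black desk tape dispenser, 170 mm long, 55 mm wide, 100 mm high; origin at the centre of its underside
- spray_can: Bystander: grey and white spray can, 64 mm across, 190 mm high; origin at the centre of its underside
Things that resemble listed ones, but are neither listed nor needed, are in the scene too. Of the things like the block, leave any that is blue, green or purple; of the rest the larger one is meant.

How it is judged (in metres and radians):
On the way:
1. the press block presses the flange all the way down, level (value of joint rods above 0.0368 m and angle between flange's own z axis and vertical below 0.07 rad and contact force between block and flange above 2 N), for 0.1 s.
At the end, for the whole second after the job is handed in: The flange is held down level by both catches (0.0345 m or more below its upper position, within 0.05 rad of level) with nothing pressing on it, and the press block stands at rest and upright (within 0.06 rad) on its pad, its centre within 22 mm of the pad's centre (value of joint rods above 0.0345 m and angle between flange's own z axis and vertical below 0.05 rad and horizontal distance between block_face and pad_top below 0.022 m and z of block_face in the frame of pad_top below 0.004 m and angle between block_face's own z axis and vertical below 0.06 rad and linear speed of block below 0.02 m/s and contact force between block and flange below 0.5 N); the robot touches nothing.
It fails at once if the gripper or arm pushes on the flange (contact force between any of the fingers, the arm and flange above 1 N).
It fails at once if the flange is pushed clearly askew (more than 0.15 rad, 9 degrees) (angle between flange's own z axis and vertical above 0.15 rad).
It fails at once if a bystander is moved by more than 30 mm (distance of any of lock_ring, screwdriver, brush, carton, tape_stand, spray_can from where it was at the start of the episode above 0.03 m).
It also fails if it takes over 64 s, if anything falls off the work surface, if the arm or the gripper's body presses on something with over 40 N, if the wrist force passes 120 N, or if a joint passes its speed limit or range.

## Working session

There is one attempt and no reset: what is moved stays moved. The work goes in short steps, Python scripts to look and compute and a tool call to move; the robot and the scene stay as the last step left them, time stands still between calls to the robot, and variables do not carry over. Pictures are saved under pics/ and viewed, on a budget of 10 in all, crops included, one or two more only if the job needs it, and the job is handed in when it is done.

Besides the shell and the picture viewer there is one more tool, called after "Request:" as a command line: name --argument value ..., lists and objects as JSON in quotes. drive_tool: Moves the arm, as the interface text tells. Its arguments: {"type":"object","properties":{"motion":{"type":"array","items":{"type":"number"}},"jaw":{"type":"number"},"grip_force":{"type":"number"}},"required":["motion"]}

```bash
mkdir -p pics; ls; python3 - <<'E'
from cell import *
import cv2
print(read_state(), grip_depth)
for n in("scene","top"):
    cv2.imwrite(f"pics/{n}0.png",camera(n)[...,::-1]); i=camera_info(n); print(n,i)
print(camera_info("wrist"))
E
```

```text
pics
{'clock': 0.0, 'joints': array([-1.22058052e+00,  3.00458808e-01,  1.52153395e+00, -2.79116849e-05,
        1.32073733e+00, -6.65677991e-02]), 'qd': array([ 0.00261702, -0.00026742,  0.00033757,  0.0008759 , -0.00021531,
       -0.00119797]), 'effort': array([ 5.93475361e-04, -5.31803620e+01, -3.52735698e+01,  7.08882906e-02,
        2.44696724e-02, -6.50537595e-05]), 'eef_pos': array([ 222.57138245, -502.67579168,  204.91301942]), 'eef_rot': array([-3.14045593e+00, -4.86851433e-05,  4.16790501e-01]), 'wrist_force': array([0.53281661, 0.17161627, 0.04132281]), 'moment': array([0.04906426, 0.0192    , 0.00407172]), 'finger_gap': 93.88439698188114} 18.8
scene {'fovy': 45.05513776979414, 'cx': 255.66427540916837, 'cy': 190.42254681527626, 'camera_from_world': array([[ 7.64715057e-01,  6.44347586e-01,  5.20286242e-03,
        -3.94310971e+02],
       [-3.98375887e-01,  4.66417400e-01,  7.89779376e-01,
         9.72164276e+01],
       [ 5.06465729e-01, -6.06028875e-01,  6.13368949e-01,
        -2.07779661e+03],
       [ 0.00000000e+00,  0.00000000e+00,  0.00000000e+00,
         1.000
[... 201 characters left out ...]

       [ 9.88338761e-01, -8.03253181e-03,  1.52059108e-01,
        -5.71422437e+02],
       [-1.51863886e-01,  2.09878276e-02,  9.88178562e-01,
        -1.38417546e+03],
       [ 0.00000000e+00,  0.00000000e+00,  0.00000000e+00,
         1.00000000e+00]])}
{'fovy': 70.11000520451731, 'cx': 253.76594179416398, 'cy': 189.68109155753234, 'camera_from_world': array([[ 4.05231958e-01, -9.14212679e-01, -1.49614794e-03,
        -5.48558979e+02],
       [ 8.82836949e-01,  3.91748445e-01, -2.59098588e-01,
         2.80876006e+01],
       [ 2.37457328e-01,  1.03674173e-01,  9.65849721e-01,
        -3.92267304e+02],
       [ 0.00000000e+00,  0.00000000e+00,  0.00000000e+00,
         1.00000000e+00]])}
```

View pics/top0.png

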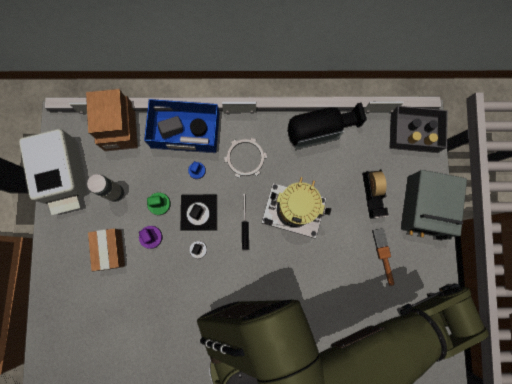

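View pics/scene0.png

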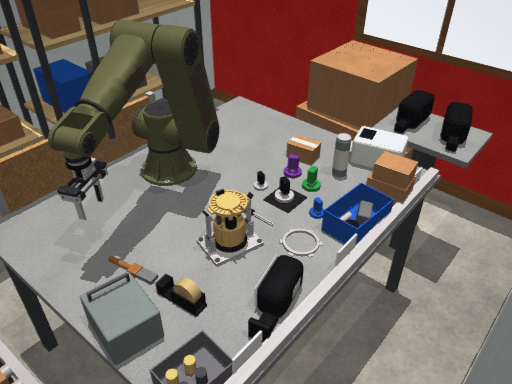

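The top view shows the pad with the white-foot block at about (199,212), the smaller copy at (197,250), and the flange at about (301,204). I'll enlarge that area and compute rough positions.

```bash
cat > h.py <<'E'
import numpy as np, cv2
from cell import *
def K(i): 
    f=192/np.tan(np.radians(i["fovy"])/2); return f
def ray(i,uv,z):
    M=i["camera_from_world"];R=M[:3,:3];c=-R.T@M[:3,3];f=K(i)
    d=R.T@np.array([(uv[0]-i["cx"])/f,-(uv[1]-i["cy"])/f,-1]); return c+d*(z-c[2])/d[2]
def proj(i,p):
    q=i["camera_from_world"]@np.append(p,1);f=K(i)
    return np.array([i["cx"]-f*q[0]/q[2], i["cy"]+f*q[1]/q[2]])
E
python3 - <<'E'
from h import *
im=cv2.imread("pics/top0.png"); i=camera_info("top")
c=im[165:265,175:335]; cv2.imwrite("pics/crop1.png",cv2.resize(c,None,fx=5,fy=5,interpolation=cv2.INTER_CUBIC))
for n,uv,z in(("pad",(199,212),6),("foot",(198,213),22),("flange",(301,204),202),("screwdriver",(245,235),26),("small",(197,250),10),("purple",(150,237),40),("can",(98,185),190)): print(n,ray(i,uv,z).round())
E
```

```text
pad [525. 166.   6.]
foot [520. 168.  22.]
flange [ 525. -172.  202.]
screwdriver [441.   3.  26.]
small [391. 171.  10.]
purple [437. 329.  40.]
can [591. 461. 190.]
```

View pics/crop1.png

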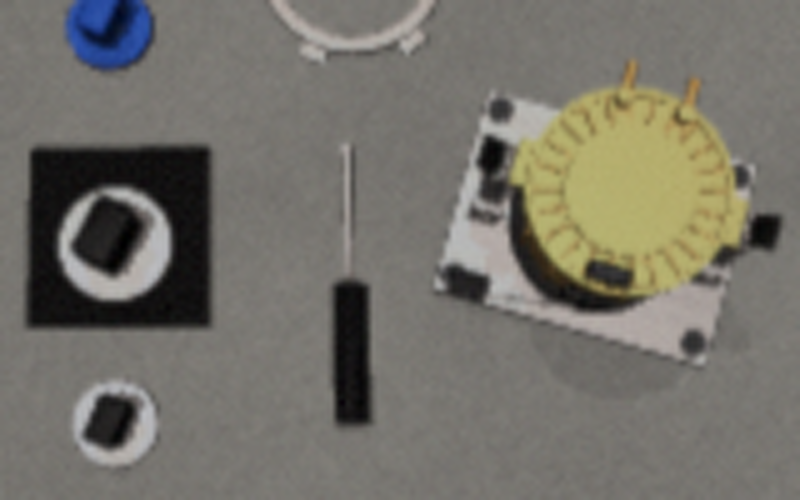

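Request:
drive_tool --motion '[0,0,-40,0,0,0,-40,0,30,-27,0,0,30,-27,0,0,30,-27,0,0,30,-27,0,0,30,-27,0,0,30,-27,0,0]' --jaw 0 --grip_force 40

```text
clock: 0.77
eef_pos: [321.4, -278.4, 286.4]
eef_rot: [-3.135, -0.001, 0.407]
wrist_force: [1.9, 0.6, 0.4]
finger_gap: 94.0
```

Request:
drive_tool --motion '[30,-27,0,0,30,-27,0,0,30,-27,0,0,30,-27,0,0,30,-27,0,0,30,-27,0,0,30,-27,0,0,30,-27,0,0]'

```text
clock: 1.43
eef_pos: [455.9, 26.9, 287.8]
eef_rot: [-3.136, -0.001, 0.406]
wrist_force: [1.6, -1.1, 0.2]
finger_gap: 94.0
```

Request:
drive_tool --motion '[0,0,0,-0.12,0,0,0,-0.12,0,0,0,-0.12,0,0,0,-0.12,0,0,0,-0.12,0,0,0,-0.12,0,0,0,-0.12,0,0,0,-0.12]'

```text
clock: 2.1
eef_pos: [456.7, 36.1, 284.6]
eef_rot: [-3.133, -0.005, 1.398]
wrist_force: [-0.0, -0.4, -0.7]
finger_gap: 94.0
```

Request:
drive_tool --motion '[0,0,0,-0.12,0,0,0,-0.12,0,0,0,-0.12,0,0,0,-0.12,0,0,0,-0.12,0,0,0,-0.12,0,0,0,-0.12,0,0,0,-0.12]'

```text
clock: 2.77
eef_pos: [455.6, 36.2, 282.4]
eef_rot: [-3.138, -0.014, 2.398]
wrist_force: [0.7, 0.1, 0.4]
finger_gap: 94.0
```

```bash
cat >> h.py <<'E'
from scipy.spatial.transform import Rotation as Rn
def rel(p,yaw=None):
    s=read_state();R=Rn.from_euler("xyz",s["eef_rot"]).as_matrix()
    d=R.T@(np.array(p)-s["eef_pos"])
    t=None if yaw is None else -((yaw-s["eef_rot"][2]+np.pi)%(2*np.pi)-np.pi)
    print("at",s["eef_pos"].round(1),s["eef_rot"].round(3),"F",s["wrist_force"].round(1),"tool delta",d.round(1),"turn",t)
E
python3 - <<'E'
from h import *
i=camera_info("wrist");M=i["camera_from_world"];R=M[:3,:3];print("cam",-R.T@M[:3,3],"look",-R[2])
print(proj(i,(520,168,22)),proj(i,(525,166,6)))
rel((505,150,282),2.63)
E
```

```text
cam [402.00199037  86.45952886 463.79673242] look [ 0.17753315 -0.16833226 -0.96961138]
[342.7420188  141.20460333] [340.64339056 143.58534762]
at [455.6  36.2 282.4] [-3.138 -0.014  2.398] F [0.7 0.1 0.4] tool delta [ 40.7 117.2   0.5] turn -0.23187969297523603
```

Request:
drive_tool --motion '[13,38,0,0,13,38,0,0,13,38,0,0,0,0,0,-0.11,0,0,0,-0.11,0,0,0,0,0,0,0,0]'

```text
clock: 3.35
eef_pos: [504.3, 151.8, 280.0]
eef_rot: [-3.138, -0.017, 2.634]
wrist_force: [0.1, -0.5, 0.8]
finger_gap: 93.9
```

```bash
python3 - <<'E'
from h import *
rel((520,168,282),2.63)
i=camera_info("wrist"); im=camera("wrist"); np.save("w1.npy",im); import pickle; pickle.dump(i,open("w1.pkl","wb"))
cv2.imwrite("pics/w1.png",im[...,::-1]); print(proj(i,(520,168,22)))
E
```

```text
at [504.3 151.8 280. ] [-3.138 -0.017  2.634] F [ 0.1 -0.5  0.8] tool delta [-5.8 21.8 -2.2] turn 0.003781079713419011
[267.57475244 171.46059472]
```

View pics/w1.png

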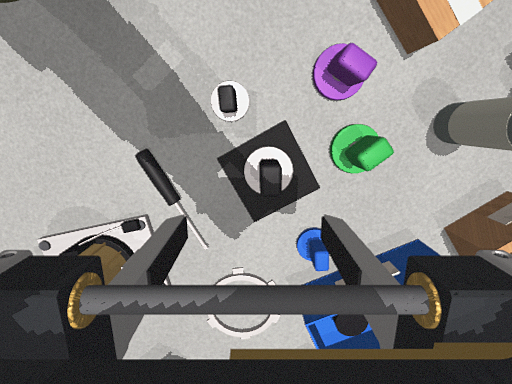

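Wrist view: foot centred at about (268,171), pad corners (217,157), (286,121), (320,188), (255,222). The handle's long side runs nearly vertical in the picture. I'll measure these precisely.

```bash
python3 - <<'E'
from h import *; import pickle
im=np.load("w1.npy"); i=pickle.load(open("w1.pkl","rb"))
g=im.astype(int).mean(2)
x0,y0=205,110
c=g[y0:235,x0:330]
white=((c>190)).astype(np.uint8)
n,l,s,ce=cv2.connectedComponentsWithStats(white)
print([(tuple(a),tuple(b.round())) for a,b in zip(s,ce) if a[4]>200])
lab=l[171-y0,252-x0]; print(lab)
pts=cv2.findContours((l==lab).astype(np.uint8),cv2.RETR_EXTERNAL,cv2.CHAIN_APPROX_NONE)[0][0]
h=cv2.convexHull(pts).reshape(-1,2)+[x0,y0]
W=np.array([ray(i,p,22)[:2] for p in h])
A=np.c_[2*W,np.ones(len(W))];q=np.linalg.lstsq(A,(W**2).sum(1),rcond=None)[0];print("foot",q[:2],"r",np.sqrt(q[2]+q[:2]@q[:2]))
P=[ray(i,p,6)[:2] for p in((217,157),(286,121),(320,188),(255,222))];print("pad",np.mean(P,0),[np.linalg.norm(P[k]-P[k-1]).round() for k in range(4)])
v=im[130:215,220:325,::-1];cv2.imwrite("pics/c2.png",cv2.resize(v,None,fx=6,fy=6,interpolation=cv2.INTER_CUBIC))
# handle top corner model at z=98
for yaw in(-.41,-.51,-.61):
    for z in(98,):
        b=np.array([520,168]);u=np.array([np.cos(yaw),np.sin(yaw)]);w=np.array([-u[1],u[0]])
        print(yaw,[tuple(((proj(i,np.append(b+a*23*u+e*15*w,z))-[220,130])*6).round()) for a,e in((1,1),(1,-1),(-1,-1),(-1,1))])
E
```

```text
[((np.int32(0), np.int32(0), np.int32(125), np.int32(125), np.int32(10059)), (np.float64(51.0), np.float64(64.0))), ((np.int32(9), np.int32(0), np.int32(33), np.int32(16), np.int32(215)), (np.float64(24.0), np.float64(6.0))), ((np.int32(35), np.int32(0), np.int32(90), np.int32(125), np.int32(4235)), (np.float64(94.0), np.float64(63.0))), ((np.int32(42), np.int32(37), np.int32(46), np.int32(31), np.int32(629)), (np.float64(67.0), np.float64(49.0)))]
0
foot [319.5536399   80.62427788] r 329.5679792681359
pad [527.13236626 168.64620459] [np.float64(131.0), np.float64(127.0), np.float64(127.0), np.float64(127.0)]
-0.41 [(np.float64(374.0), np.float64(399.0)), (np.float64(244.0), np.float64(411.0)), (np.float64(225.0), np.float64(214.0)), (np.float64(359.0), np.float64(201.0))]
-0.51 [(np.float64(364.0), np.float64(406.0)), (np.float64(234.0), np.float64(406.0)), (np.float64(235.0), np.float64(207.0)), (np.float64(370.0), np.float64(207.0))]
-0.61 [(np.float64(354.0), np.float64(412.0)), (np.float64(224.0), np.float64(399.0)), (np.float64(246.0), np.float64(201.0)), (np.float64(379.0), np.float64(215.0))]
```

View pics/c2.png

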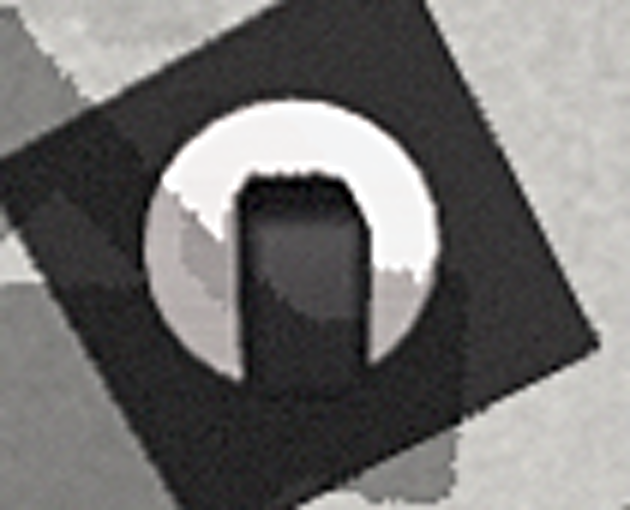

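```bash
python3 - <<'E'
from h import *; import pickle
im=np.load("w1.npy"); i=pickle.load(open("w1.pkl","rb"))
print("foot",ray(i,(268.75+.0,171.2),22))
g=cv2.GaussianBlur(im,(3,3),0).mean(2); m=(g<75).astype(np.uint8)
n,l=cv2.connectedComponents(m); lab=l[150,268]; pts=cv2.findContours((l==lab).astype(np.uint8),0,cv2.CHAIN_APPROX_NONE)[0][0].reshape(-1,2)
print(pts.min(0),pts.max(0))
W=np.array([ray(i,p,6)[:2] for p in pts],np.float32);r=cv2.minAreaRect(W);print("pad",r)
f=ray(i,(268.75,171.2),22); rel((f[0],f[1],180),2.63)
E
```

```text
foot [520.54982648 169.87655647  22.        ]
[291 357] [292 357]
pad ((880.9140625, 28.867298126220703), (2.0205156803131104, 0.0), -118.85919952392578)
at [504.3 151.6 280. ] [-3.138 -0.017  2.633] F [-0.2 -0.1  0.2] tool delta [-7.  24.2 99.8] turn 0.0034064271153679826
```

Request:
drive_tool --motion '[-7,24,0,0,0,0,40,0,0,0,40,0,0,0,40,0,0,0,0,0]'

```text
clock: 3.82
eef_pos: [523.1, 168.7, 160.2]
eef_rot: [3.138, -0.01, 2.614]
wrist_force: [0.1, -0.1, -0.9]
finger_gap: 94.0
```

```bash
python3 - <<'E'
from h import *; import pickle
im=np.load("w1.npy"); i=pickle.load(open("w1.pkl","rb"))
g=cv2.GaussianBlur(im,(3,3),0).mean(2); print(g[135:145,268].round())
m=(g<95).astype(np.uint8); m[:118]=0;m[225:]=0;m[:,:212]=0;m[:,324:]=0
n,l=cv2.connectedComponents(m); lab=l[138,268]; pts=cv2.findContours((l==lab).astype(np.uint8),0,cv2.CHAIN_APPROX_NONE)[0][0].reshape(-1,2)
W=np.array([ray(i,p,6)[:2] for p in pts],np.float32);r=cv2.minAreaRect(W);print("pad",r)
rel((520.5,170,50),2.63)
E
```

```text
[50. 51. 52. 52. 52. 53. 52. 52. 51. 47.]
pad ((526.3308715820312, 167.01211547851562), (129.8325958251953, 130.10623168945312), 89.5221176147461)
at [523.1 168.7 160.2] [ 3.138 -0.01   2.614] F [ 0.1 -0.1 -0.9] tool delta [  1.9  -0.5 110.2] turn -0.015961913115037252
```

Request:
drive_tool --motion '[2,-0.5,36,-0.016,0,0,36,0,0,0,30,0,0,0,8,0,0,0,0,0,0,0,0,0]'

```text
clock: 4.32
eef_pos: [525.2, 168.9, 58.6]
eef_rot: [3.132, -0.003, 2.616]
wrist_force: [0.0, 0.1, -0.2]
finger_gap: 94.0
```

```bash
python3 - <<'E'
from h import *
rel((520.5,170,50),2.63)
im=camera("wrist"); cv2.imwrite("pics/w2.png",im[...,::-1])
E
```

```text
at [525.2 168.9  58.6] [ 3.132e+00 -3.000e-03  2.616e+00] F [ 0.   0.1 -0.2] tool delta [ 4.6 -1.5  8.6] turn -0.014184588876835935
```

View pics/w2.png

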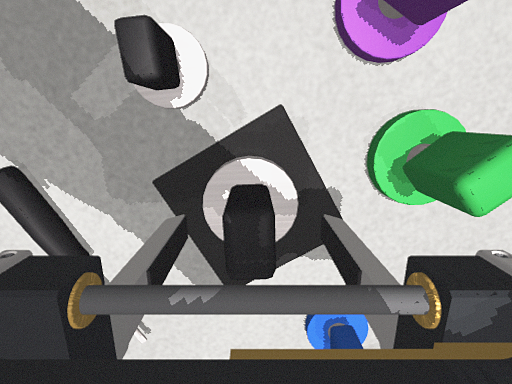

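The handle is squarely between the fingers, at column ~250 against a finger mid of ~255. I'll centre, lower and close.

Request:
drive_tool --motion '[4.5,-1.5,8.5,-0.014,0,0,0,0,0,0,0,0]'

```text
clock: 4.62
eef_pos: [523.0, 170.6, 55.1]
eef_rot: [3.126, 0.003, 2.63]
wrist_force: [0.4, 0.1, 0.1]
finger_gap: 94.0
```

Request:
drive_tool --motion '[0,0,0,0,0,0,0,0,0,0,0,0,0,0,0,0,0,0,0,0,0,0,0,0,0,0,0,0,0,0,0,0]' --jaw 1 --grip_force 45

```text
clock: 5.28
eef_pos: [523.8, 170.9, 57.1]
eef_rot: [3.125, 0.005, 2.63]
wrist_force: [-0.2, 0.1, -0.0]
finger_gap: 43.9
```

Request:
drive_tool --motion '[0,0,1,0,0,0,0,0,0,0,0,0,0,0,0,0,0,0,0,0,0,0,0,0,0,0,0,0,0,0,0,0]'

```text
clock: 5.95
eef_pos: [523.5, 170.3, 56.1]
eef_rot: [3.126, 0.005, 2.631]
wrist_force: [0.4, -0.9, 1.3]
finger_gap: 30.0
```

Request:
drive_tool --motion '[0,0,-20,0,0,0,-40,0,0,0,-40,0,0,0,-40,0,0,0,-40,0,0,0,-40,0,0,0,-35,0,0,0,0,0]'

```text
clock: 6.62
eef_pos: [517.5, 167.3, 315.4]
eef_rot: [3.135, -0.008, 2.631]
wrist_force: [0.3, 0.9, -3.5]
finger_gap: 30.0
```

```bash
python3 - <<'E'
from h import *
print(read_state()["finger_gap"]); rel((525,-172,310)); rel((525,-30,310))
i=camera_info("wrist");M=i["camera_from_world"];c=-M[:3,:3].T@M[:3,3];print(c)
s=read_state()["eef_pos"];t=np.array([525,-40,310.]);print(proj(i,np.array([525,-172,202])-t+s),proj(i,s-[0,0,50]))
E
```

```text
29.964113315361406
at [517.5 167.3 315.4] [ 3.135 -0.008  2.631] F [ 0.3  0.9 -3.5] tool delta [-172.5 -292.4    2.3] turn None
at [517.5 167.3 315.4] [ 3.135 -0.008  2.631] F [ 0.3  0.9 -3.5] tool delta [-103.  -168.5    3.6] turn None
[452.06343604 203.04345822 496.36518093]
[152.56834018 244.09894614] [253.12908481 205.876302  ]
```

```bash
python3 - <<'E'
from h import *
i=camera_info("wrist");s=read_state()["eef_pos"]
for t in((630,-128,310),(610,-110,310),(590,-90,310)):
    print(t,proj(i,np.array([525,-172,202])-np.array(t)+s)); rel(t)
E
```

```text
(630, -128, 310) [165.31229633 123.3646523 ]
at [517.5 167.3 315.4] [ 3.135 -0.008  2.631] F [ 0.3  0.9 -3.5] tool delta [-242.5 -202.7    2.3] turn None
(610, -110, 310) [161.67041054 149.12308254]
at [517.5 167.3 315.4] [ 3.135 -0.008  2.631] F [ 0.3  0.9 -3.5] tool delta [-216.3 -196.7    2.6] turn None
(590, -90, 310) [156.64111151 174.62985857]
at [517.5 167.3 315.4] [ 3.135 -0.008  2.631] F [ 0.3  0.9 -3.5] tool delta [-189.1 -189.1    2.8] turn None
```

Request:
drive_tool --motion '[-15,-13,0,0,-30,-25,0,0,-30,-25,0,0,-30,-25,0,0,-30,-25,0,0,-30,-25,0,0,-30,-25,0,0,-30,-25,0,0]'

```text
clock: 7.28
eef_pos: [624.1, -110.0, 304.3]
eef_rot: [3.134, -0.016, 2.643]
wrist_force: [1.3, 0.2, -4.7]
finger_gap: 29.8
```

Request:
drive_tool --motion '[-15,-13,0,0,0,0,0,0,0,0,0,0,0,0,0,0,0,0,0,0]'

```text
clock: 7.7
eef_pos: [631.4, -136.5, 293.8]
eef_rot: [3.137, -0.027, 2.635]
wrist_force: [0.0, 0.4, -4.5]
finger_gap: 29.7
```

```bash
python3 - <<'E'
from h import *; import pickle
rel((525,-172,280))
i=camera_info("wrist"); im=camera("wrist"); np.save("w3.npy",im); pickle.dump(i,open("w3.pkl","wb"))
np.save("t3.npy",camera("top"))
cv2.imwrite("pics/w3.png",im[...,::-1]); print(proj(i,(525,-172,202)))
E
```

```text
at [ 631.4 -136.5  293.8] [ 3.137 -0.027  2.635] F [ 0.   0.4 -4.5] tool delta [ 75.4 -82.7  15.4] turn None
[167.81249785 119.51316697]
```

View pics/w3.png

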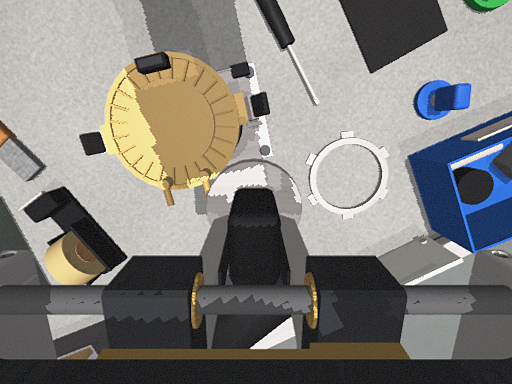

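```bash
cat > fl.py <<'E'
from h import *; import pickle
from scipy.optimize import least_squares
def fit(im,i,seed,rng,z,R0=66):
    hsv=cv2.cvtColor(im,cv2.COLOR_RGB2HSV); m=((hsv[...,0]>12)&(hsv[...,0]<33)&(hsv[...,1]>80)).astype(np.uint8)
    m=cv2.morphologyEx(m,cv2.MORPH_OPEN,np.ones((5,5),np.uint8)) if rng>40 else m
    n,l=cv2.connectedComponents(m); b=(l==l[seed[1],seed[0]]).astype(np.uint8)
    p=max(cv2.findContours(b,0,cv2.CHAIN_APPROX_NONE)[0],key=len).reshape(-1,2)
    W=np.array([ray(i,q,z)[:2] for q in p])
    r=least_squares(lambda v:np.hypot(W[:,0]-v[0],W[:,1]-v[1])-v[2],[525,-172,R0],loss="cauchy",f_scale=1.0)
    return r.x.round(1),len(p),p.min(0),p.max(0)
E
python3 - <<'E'
from fl import *
im=np.load("w3.npy");i=pickle.load(open("w3.pkl","rb"))
for z in(190,196,202): print(z,*fit(im,i,(180,120),70,z))
t=cv2.imread("pics/top0.png")[...,::-1].copy();it=camera_info("top")
for z in(190,196,202): print("top",z,*fit(t,it,(300,205),30,z))
v=im[40:220,70:290,::-1];cv2.imwrite("pics/c3.png",cv2.resize(v,None,fx=3.5,fy=3.3,interpolation=cv2.INTER_CUBIC)) 
E
```

```text
190 [ 528.8 -173.8   67.4] 481 [101  52] [247 204]
196 [ 529.6 -172.3   66. ] 481 [101  52] [247 204]
202 [ 530.5 -170.8   64.6] 481 [101  52] [247 204]
top 190 [ 529.1 -170.4   66.2] 145 [277 177] [323 225]
top 196 [ 528.3 -169.6   65.9] 145 [277 177] [323 225]
top 202 [ 527.5 -168.8   65.6] 145 [277 177] [323 225]
```

```bash
python3 - <<'E'
from fl import *
im=np.load("w3.npy");i=pickle.load(open("w3.pkl","rb"))
R=Rn.from_euler("xyz",[3.137,-.027,2.635]).as_matrix();p=np.array([631.4,-136.5,293.8])
a=np.linspace(0,2*np.pi,200)
for dx in(0,2.4,5):
    C=[proj(i,p+R@np.array([dx+40*np.cos(t),40*np.sin(t),34])) for t in a];C=np.array(C)
    print(dx,C.min(0).round(1),C.max(0).round(1),C.mean(0).round(1))
g=im.mean(2)
print("col252",list(enumerate(g[152:170,252].round(),152)))
print("row190",list(enumerate(g[192,196:214].round(),196)),list(enumerate(g[192,292:312].round(),292)))
rel((529-2.4*-.87,-171.5-2.4*.49,290))
E
```

```text
0 [205.1 163.8] [301.8 255.3] [253.5 210.4]
2.4 [205.  160.8] [302.  252.8] [253.5 207.6]
5 [204.9 157.5] [302.1 250.1] [253.5 204.6]
col252 [(152, np.float64(171.0)), (153, np.float64(179.0)), (154, np.float64(180.0)), (155, np.float64(180.0)), (156, np.float64(183.0)), (157, np.float64(189.0)), (158, np.float64(145.0)), (159, np.float64(98.0)), (160, np.float64(83.0)), (161, np.float64(112.0)), (162, np.float64(156.0)), (163, np.float64(152.0)), (164, np.float64(152.0)), (165, np.float64(153.0)), (166, np.float64(147.0)), (167, np.float64(131.0)), (168, np.float64(239.0)), (169, np.float64(242.0))]
row190 [(196, np.float64(130.0)), (197, np.float64(131.0)), (198, np.float64(130.0)), (199, np.float64(136.0)), (200, np.float64(134.0)), (201, np.float64(135.0)), (202, np.float64(132.0)), (203, np.float64(129.0)), (204, np.float64(102.0)), (205, np.float64(160.0)), (206, np.float64(128.0)), (207, np.float64(111.0)), (208, np.float64(115.0)), (209, np.float64(221.0)), (210, np.float64(236.0)), (211, np.float64(232.0)), (212, np.float64(232.0)), (213, np.float64(234.0))] [(292, np.float64(137.0)), (293, np.float64(128.0)), (294, np.float64(226.0)), (295, np.float64(234.0)), (296, np.float64(228.0)), (297, np.float64(226.0)), (298, np.float64(223.0)), (299, np.float64(159.0)), (300, np.float64(178.0)), (301, np.float64(198.0)), (302, np.float64(196.0)), (303, np.float64(199.0)), (304, np.float64(196.0)), (305, np.float64(193.0)), (306, np.float64(190.0)), (307, np.float64(183.0)), (308, np.float64(189.0)), (309, np.float64(198.0)), (310, np.float64(204.0)), (311, np.float64(116.0))]
at [ 631.4 -136.2  294.3] [ 3.137 -0.027  2.636] F [ 0.9 -0.7 -4.7] tool delta [ 70.  -80.5   5.7] turn None
```

Request:
drive_tool --motion '[14,-16,0,0,18,-20,0,0,18,-20,0,0,14,-16,0,0,6,-8,0,0,0,0,0,0,0,0,0,0]'

```text
clock: 8.38
eef_pos: [527.4, -166.9, 297.4]
eef_rot: [3.135, -0.022, 2.645]
wrist_force: [0.5, -0.3, -4.9]
finger_gap: 29.6
```

```bash
python3 - <<'E'
from h import *
rel((531.1,-172.7,265))
E
```

```text
at [ 527.4 -166.9  297.4] [ 3.135 -0.022  2.645] F [ 0.5 -0.3 -4.9] tool delta [-6.7 -3.5 32.2] turn None
```

Request:
drive_tool --motion '[-3.5,-2,8,-0.01,-3,-1.5,10,0,0,0,10,0,0,0,4,0,0,0,0,0]'

```text
clock: 8.8
eef_pos: [533.4, -171.0, 260.8]
eef_rot: [3.135, -0.023, 2.659]
wrist_force: [-0.6, 0.4, -5.4]
finger_gap: 30.0
```

```bash
python3 - <<'E'
from h import *
rel((531.1,-172.7,252)); print(read_state()["joints"].round(3))
cv2.imwrite("pics/w4.png",camera("wrist")[...,::-1]); im=camera("scene")
v=im[150:270,170:300,::-1];cv2.imwrite("pics/s4.png",cv2.resize(v,None,fx=4.5,fy=4.5,interpolation=cv2.INTER_CUBIC))
E
```

```text
at [ 533.4 -171.   260.8] [ 3.135 -0.023  2.659] F [-0.6  0.4 -5.4] tool delta [ 1.  -2.6  8.8] turn None
[-0.38   0.3    1.392  0.009  1.471 -1.47 ]
```

View pics/s4.png

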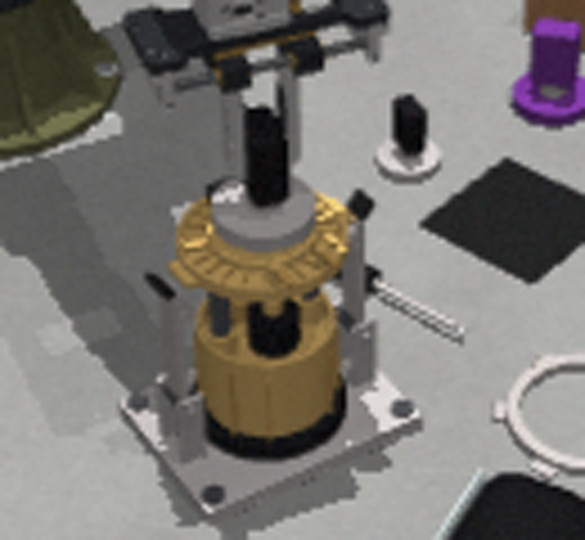

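The foot hovers centred over the flange's middle, between the plug and the spouts, and the flange is level. I'll descend slowly.

Request:
drive_tool --motion '[1,-2.5,4,0,0,0,4,0,0,0,4,0,0,0,3,0,0,0,0,0]'

```text
clock: 9.32
eef_pos: [531.7, -172.9, 247.3]
eef_rot: [3.134, -0.018, 2.659]
wrist_force: [-0.2, 0.8, -0.7]
finger_gap: 30.0
```

Request:
drive_tool --motion '[0,0,4,0,0,0,4,0,0,0,4,0,0,0,4,0]'

```text
clock: 9.65
eef_pos: [531.8, -172.9, 232.7]
eef_rot: [3.134, -0.015, 2.659]
wrist_force: [-2.8, 0.4, 9.2]
finger_gap: 30.2
```

```bash
python3 - <<'E'
from h import *
rel((531.1,-172.7,212)); print(read_state()["joints"].round(3), read_state()["moment"])
G=Rn.from_euler("xyz",[3.126,.005,2.631]).as_matrix(); R=Rn.from_euler("xyz",read_state()["eef_rot"]).as_matrix()
print("block axis",R@G.T@[0,0,1])
im=camera("scene")
v=im[150:270,170:300,::-1];cv2.imwrite("pics/s5.png",cv2.resize(v,None,fx=4.5,fy=4.5,interpolation=cv2.INTER_CUBIC))
E
```

```text
at [ 531.8 -172.9  232.7] [ 3.134 -0.015  2.659] F [-2.8  0.4  9.2] tool delta [ 0.4 -0.3 20.8] turn None
[-0.384  0.309  1.445  0.009  1.401 -1.474] [0.28632564 0.76993678 0.0247797 ]
block axis [ 0.02101228 -0.00208637  0.99977704]
```

Request:
drive_tool --motion '[0,0,4,0,0,0,4,0,0,0,4,0,0,0,4,0,0,0,0,0]'

```text
clock: 10.12
eef_pos: [531.7, -172.9, 218.5]
eef_rot: [3.134, -0.011, 2.659]
wrist_force: [-1.4, 0.3, 3.5]
finger_gap: 29.5
```

Request:
drive_tool --motion '[0,0,4,0,0,0,3,0,0,0,3,0,0,0,0,0]'

```text
clock: 10.45
eef_pos: [532.3, -173.1, 212.5]
eef_rot: [3.134, -0.005, 2.659]
wrist_force: [-4.4, 1.3, 7.1]
finger_gap: 29.9
```

Request:
drive_tool --motion '[0,0,3,0,0,0,3,0,0,0,2,0]'

```text
clock: 10.7
eef_pos: [533.7, -173.9, 211.3]
eef_rot: [3.133, 0.005, 2.66]
wrist_force: [-6.2, 2.7, 13.9]
finger_gap: 29.5
```

Request:
drive_tool --motion '[0.5,-0.5,3,0,0.5,-0.5,3,0,0,0,3,0]'

```text
clock: 10.95
eef_pos: [534.9, -174.6, 210.9]
eef_rot: [3.131, 0.018, 2.66]
wrist_force: [-6.7, -0.1, 24.1]
finger_gap: 29.8
```

```bash
python3 - <<'E'
from h import *
rel((531.1,-172.7,212))
im=camera("scene")
v=im[150:270,170:300,::-1];cv2.imwrite("pics/s6.png",cv2.resize(v,None,fx=4.5,fy=4.5,interpolation=cv2.INTER_CUBIC))
E
```

```text
at [ 534.9 -174.6  210.9] [3.131 0.018 2.66 ] F [-6.7 -0.1 24.1] tool delta [ 4.2 -0.1 -1.1] turn None
```

View pics/s6.png

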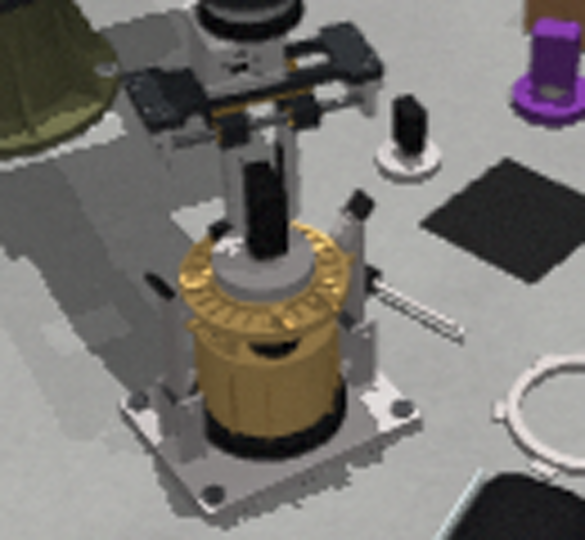

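The flange is down and looks level, and the force passes what the springs give, so it has bottomed out. I'll hold briefly, then lift slowly.

Request:
drive_tool --motion '[0,0,2,0,0,0,2,0,0,0,2,0,0,0,0,0]'

```text
clock: 11.33
eef_pos: [535.8, -175.1, 211.8]
eef_rot: [3.131, 0.027, 2.66]
wrist_force: [-4.1, 1.7, 7.0]
finger_gap: 29.6
```

Request:
drive_tool --motion '[0,0,-2,0,0,0,-3,0,0,0,-3,0,0,0,-3,0]'

```text
clock: 11.67
eef_pos: [535.1, -174.8, 221.9]
eef_rot: [3.131, 0.025, 2.66]
wrist_force: [0.8, -0.1, -4.8]
finger_gap: 29.7
```

Request:
drive_tool --motion '[0,0,-8,0,0,0,-12,0,0,0,-20,0,0,0,-30,0,0,0,-20,0,0,0,0,0]'

```text
clock: 12.17
eef_pos: [531.7, -174.5, 315.1]
eef_rot: [3.132, 0.02, 2.66]
wrist_force: [1.1, -0.5, -4.8]
finger_gap: 29.9
```

```bash
python3 - <<'E'
from h import *
rel((626,-130,300))
im=camera("scene")
v=im[150:270,170:300,::-1];cv2.imwrite("pics/s7.png",cv2.resize(v,None,fx=4.5,fy=4.5,interpolation=cv2.INTER_CUBIC))
E
```

```text
at [ 531.7 -174.5  315.1] [3.132 0.02  2.66 ] F [ 1.1 -0.5 -4.8] tool delta [-62.6  82.9  17.2] turn None
```

View pics/s7.png

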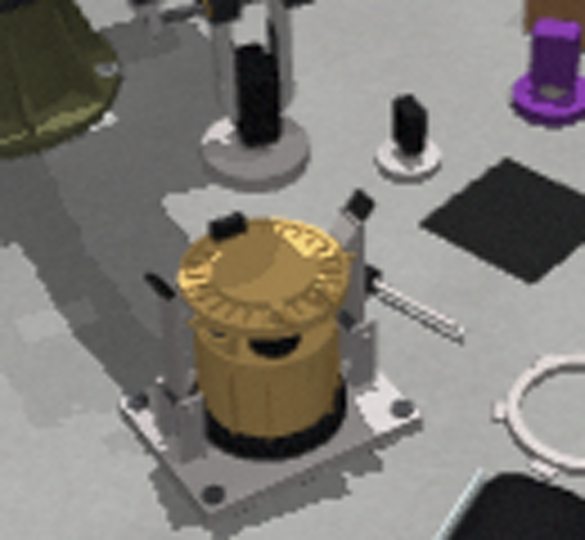

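The flange stays down and level after the lift, and the wrist force is back to the block's weight alone. Now I'll carry the block back to the pad.

Request:
drive_tool --motion '[8,15,0,0,17,32,0,0,17,32,0,0,17,32,0,0,17,32,0,0,17,32,0,0,17,32,0,0,17,32,0,0]'

```text
clock: 12.88
eef_pos: [527.1, 100.9, 298.7]
eef_rot: [3.139, 0.004, 2.649]
wrist_force: [1.1, 0.0, -5.0]
finger_gap: 29.8
```

Request:
drive_tool --motion '[17,32,0,0,8,16,0,0,0,0,0,0,0,0,0,0]'

```text
clock: 13.22
eef_pos: [524.7, 164.4, 290.9]
eef_rot: [-3.139, -0.004, 2.657]
wrist_force: [1.2, -0.3, -5.6]
finger_gap: 29.7
```

```bash
python3 - <<'E'
from h import *
rel((528.4,165.8,90),2.66)
E
```

```text
at [524.7 164.4 290.9] [-3.139 -0.004  2.657] F [ 1.2 -0.3 -5.6] tool delta [ -3.3   3.6 200.8] turn -0.0032307502247697073
```

Request:
drive_tool --motion '[-1.5,1.5,15,0,-1.5,1.5,35,0,0,0,35,0,0,0,35,0,0,0,35,0,0,0,25,0,0,0,10,0,0,0,0,0]'

```text
clock: 13.88
eef_pos: [525.2, 157.9, 86.2]
eef_rot: [-3.134, -0.007, 2.651]
wrist_force: [-0.3, -0.7, -4.7]
finger_gap: 29.6
```

```bash
python3 - <<'E'
from h import *; import pickle
rel((528.4,165.8,62),2.66)
G=Rn.from_euler("xyz",[3.126,.005,2.631]).as_matrix(); R=Rn.from_euler("xyz",read_state()["eef_rot"]).as_matrix()
print("block axis if no slip",R@G.T@[0,0,1])
i=camera_info("wrist");im=camera("wrist");np.save("w8.npy",im);pickle.dump(i,open("w8.pkl","wb"));cv2.imwrite("pics/w8.png",im[...,::-1])
p=read_state()["eef_pos"];a=np.linspace(0,6.28,200)
for dx in(0,2.4,5):
    C=np.array([proj(i,p+R@np.array([dx+40*np.cos(t),40*np.sin(t),34])) for t in a]); print(dx,C.min(0).round(1),C.max(0).round(1))
E
```

```text
at [525.2 157.9  86.2] [-3.134 -0.007  2.651] F [-0.3 -0.7 -4.7] tool delta [ 0.7  8.7 24.1] turn -0.008829301194336558
block axis if no slip [0.02168916 0.01479874 0.99965523]
0 [205.1 164.1] [302.1 255.9]
2.4 [205.  161.1] [302.3 253.4]
5 [204.8 157.8] [302.4 250.7]
```

View pics/w8.png

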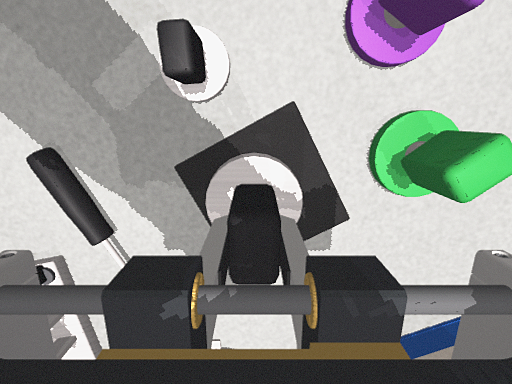

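The foot hangs about 8 mm along tool +x (arc top at row 153, 161 predicted), so the block turned a little in the grip during the press. I'll correct for that and lower it gently.

Request:
drive_tool --motion '[-2.5,4.5,4,0,-2.5,4.5,6,0,0,0,6,0,0,0,4,0,0,0,0,0]'

```text
clock: 14.35
eef_pos: [537.1, 163.1, 68.6]
eef_rot: [-3.138, -0.002, 2.649]
wrist_force: [-0.2, 0.9, -4.7]
finger_gap: 29.7
```

Request:
drive_tool --motion '[0,0,3,0,0,0,2,0]'

```text
clock: 14.52
eef_pos: [537.4, 163.3, 63.8]
eef_rot: [-3.139, -0.001, 2.65]
wrist_force: [0.5, 0.4, -4.8]
finger_gap: 29.6
```

Request:
drive_tool --motion '[3.5,-2,2,0,0,0,2,0,0,0,2,0]'

```text
clock: 14.77
eef_pos: [533.0, 163.3, 57.8]
eef_rot: [-3.139, -0.001, 2.65]
wrist_force: [0.2, -0.0, -5.1]
finger_gap: 29.8
```

Request:
drive_tool --motion '[0,0,2,0,0,0,1.5,0]'

```text
clock: 14.93
eef_pos: [533.2, 163.4, 56.9]
eef_rot: [-3.14, 0.0, 2.65]
wrist_force: [-10.9, -2.6, 20.2]
finger_gap: 29.7
```

Request:
drive_tool --motion '[0,0,-1,0,0,0,0,0]'

```text
clock: 15.1
eef_pos: [533.4, 163.6, 58.7]
eef_rot: [-3.141, 0.001, 2.65]
wrist_force: [0.9, 0.0, -5.0]
finger_gap: 29.6
```

Request:
drive_tool --motion '[0,0,0,0,0,0,0,0,0,0,0,0,0,0,0,0,0,0,0,0,0,0,0,0,0,0,0,0,0,0,0,0]' --jaw 0

```text
clock: 15.77
eef_pos: [534.7, 163.9, 59.7]
eef_rot: [3.14, 0.004, 2.65]
wrist_force: [0.8, 0.4, 0.2]
finger_gap: 79.6
```

Request:
drive_tool --motion '[0,0,0,0,0,0,0,0,0,0,-10,0,0,0,-25,0,0,0,-40,0,0,0,-40,0,0,0,-40,0,0,0,0,0]'

```text
clock: 16.43
eef_pos: [532.4, 163.5, 222.9]
eef_rot: [-3.14, 0.0, 2.65]
wrist_force: [0.2, 0.3, 1.1]
finger_gap: 94.1
```

```bash
python3 - <<'E'
from fl import *
rel((520,168,280))
i=camera_info("wrist");im=camera("wrist"); print("pad",proj(i,(526.3,167,6)),"foot at pad centre",proj(i,(526.3,167,22)))
t=camera("top"); s=camera("scene")
ti=camera_info("top")
for z in(150,156,162): print(z,*fit(t,ti,(298,205),30,z))
a=cv2.resize(im[90:290,150:370,::-1],(440,400)); b=cv2.resize(s[150:270,195:315,::-1],(400,400))
cv2.imwrite("pics/f9.png",np.hstack([a,b])[:, :800])
E
```

```text
at [532.4 163.5 222.9] [-3.14  0.    2.65] F [0.2 0.3 1.1] tool delta [ 13.1  -2.  -57.1] turn None
pad [253.94711244 165.17734515] foot at pad centre [253.93627406 167.12358426]
150 [ 529.2 -171.    66.1] 139 [276 180] [320 225]
156 [ 528.4 -170.2   65.8] 139 [276 180] [320 225]
162 [ 527.6 -169.4   65.5] 139 [276 180] [320 225]
```

View pics/f9.png

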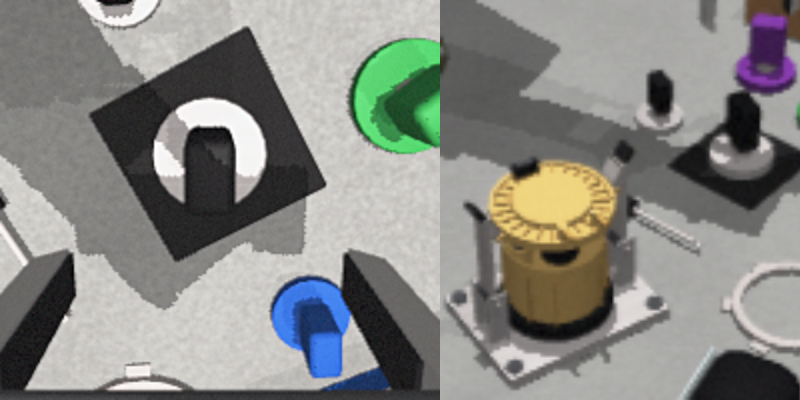

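The block stands flat at (255,167), against (254,167) expected for the pad's centre. The flange is level, and its circle fit matches the start position 40 mm lower. The gripper is clear, so I'll hand in.

```bash
python3 -c "
from cell import *
print(sign_off())"
```

```text
the job is handed in; nothing more can be done
None
```

I pressed the flange down with the press block until it bottomed out, stood the block back on its pad, let go and handed in at about 16.6 s. `sign_off` gives no verdict, so what follows comes from my own checks.

- **Press:** The force rose to about 29 N on the flange with almost no further travel, which is well past what the springs and catches give.
- **Flange:** After I lifted the block, the wrist carried only its weight and the flange stayed down. In the last top view its outline matches the start outline about 40 mm lower (rim fit at 156 mm). In the scene view it looks level. I saw the catches only from a distance and never close up.
- **Block:** It turned a few hundredths of a radian in the grip during the press. It hung about 6 mm off its grasp position, which I corrected for before setting it down. Its edge touched first with about 25 N, then it settled flat on release. Its foot now sits about 2 mm from the pad's centre by the wrist camera.
- **Bystanders:** The gripper ended about 160 mm above where it let go, touching nothing. I saw no bystander moved in the views I took, but I did not measure them all.
- **Budget:** I viewed 12 pictures against the budget of 10. The extra two were for setting the block down and the final check.

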